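Set the long packing jig for the biggest chocolate bars

TASK

The big chocolate bars are packed next. On the longer of the two plywood packing jigs, slide the fence with the black grip away from the wooden wall until it is fully home against the metal end stop, and let go of it. Leave the fence of the shorter jig where it stands.

Things in the scene. Friction and masses are not known exactly. Their poses are not given: they have to be found in the camera images.
- long_grip (a point): Centre of the grip of the longer jig's fence, 60 mm above the counter: a black plastic block 36 mm (x) by 22 mm (y) by 40 mm tall, its top at 80 mm. Below it the fence, an aluminium bar 118 mm (x) by 12 mm (y), 20 to 40 mm above the counter. Axes: y along the slide towards the end stop, z up.
- long_fence (a joint): Travel of the long jig's fence, m: 0 nearest the wooden wall, growing towards the metal end stop, 0.150 fully home against it (hard limit). Starts at 0.02 to 0.07. Slides with about 2 N and stays where it is left.
- long_home (a point): Fixed point of the long jig where the grip's centre lies when the fence is fully home, 60 mm above the counter; axes as the grip. The jig is a plywood bed 270 x 125 x 14 mm, fixed to the counter, turned up to 26 degrees, with a wooden wall (top at 36 mm) near its -y end and an aluminium end stop (top at 28 mm) near its +y end.
- short_grip (a point): Centre of the grip of the shorter jig's fence, to be left alone: a grip like the other, 60 mm above the counter, y along its slide, z up. The bed is 180 mm long, of the same make, with a small chocolate bar in its bay. The two jigs stand side by side, left and right, in either order.

How it is judged:
By the outcome, as a careful person would: the job done as asked, in the order asked, and still so for the second after the job is handed in, with the robot touching nothing.
It also fails if it takes over 32 s, if anything falls off the work surface, if the arm or the gripper's body presses on something with over 40 N, if the wrist force passes 120 N, or if a joint passes its speed limit or range.

ROBOT

A 7-joint arm with a two-finger parallel gripper is mounted at the origin on the work surface. World frame = base frame: x ahead of the robot, y to its left, z up, the work surface at z = 0. Lengths are in m, angles in rad, forces in N, time in s.
With the tool pointing down it reaches from about 0.4 to 0.85 m from the base axis. Payload 10.4 kg.
Tool frame: the origin (TCP) lies at the very end of the fingers, on their centre line; the grasp point (between the pads) lies 19 mm behind it (manip.pinch_z is the distance from the TCP to the grasp point, in m); z points along the fingers, y is the line along which they close (so a half turn about z gives the same grasp; the last joint's range is limited). The gripper opens to 85 mm and grips with 20 to 120 N. Pads are 22 mm wide; open, the fingers measure 114 mm over their backs; the gripper's body (76 mm by 85 mm) begins 54 mm behind the grasp point. The pads swing forward as they close: fully open they stand 13 mm farther back than shut.
Start: joints at [-1.134, 0.332, -0.065, 1.46, 0.022, 1.35, -0.088], TCP at [0.277, 0.56, 0.195] pointing down, gripper open.
Joint ranges: [-2.6, 2.6], [-0.5, 2.12], [-1.47, 1.34], [0.16, 2.42], [-1.27, 4.41], [0.06, 2.06], [-2.6, 2.6]. Speed limits (rad/s): [2.22, 2.22, 2.79, 2.79, 3.14, 3.14, 3.14].

INTERFACE

Orientations are given as a unit quaternion [x, y, z, w].
In Python, from workcell import manip gives the robot as it stands. The module is installed in compiled form; this text tells all that it offers.
- The arm moves only by the shell command python3 -m creep 'ROWS' [OPENING] [FORCE]. ROWS is a JSON object of lists of equal length, an entry for each row: "slide": the shift along the tool's x, y, z in m, a list of three; "twist": the turn about the tool's z in degrees. A call has 1 to 8 rows; each row shifts and turns the commanded pose from where the row before left it, along the tool's axes as they then stand; what a row does not reach is not made up. A row lasts 1/8 s, in which the tool goes at most 62.5 mm and 10.7 degrees, less where a joint would pass 70% of its speed; a pose out of reach is approached as far as the arm can. A call with a gripper value outside its range is refused whole. OPENING is the opening in per cent of the stroke, from 0 (shut) to 100 (fully open), set as the call begins (- or left out, the last holds). The fingers move at their own pace and stop on an object; FORCE is the grip in N (left out, the last holds). Time passes only in rows, so rows that do not move let the fingers close. It gives the time, the measured TCP pose, the force, the opening and the grip force at its end, in the units of the state.
- manip.get_obs(): the state, without advancing time (a new reading comes with each control period).
- manip.camera(name): name is "side" or "top" or "wrist"; returns (picture, depth): 384x512x3 uint8, blue, green, red; 384x512 float32, m along the optical axis (not along the pixel's ray), 0 where there is no reading.
- manip.camera_params(name): a dict with "intrinsics" (3x3 intrinsics, pixels), "dist_coeffs" ([k1, k2, p1, p2, k3] as OpenCV has them; the pictures are not rectified), "R" (3x3) and "t" (3): a world point X has camera coordinates R X + t. Camera axes: x right, y down, z forward; pixel columns grow to the right and rows downward; lengths in m; the calibration is good to about 2 mm. A picture is of the moment at which its call begins: read the wrist's pose just before it. camera_params takes no time and is no camera call; for the wrist camera it gives the pose at the moment of the call.
- manip.hand_in(): hands the job in; it is judged then, once.
The state is a dict: "clock": time; "joint_pos": joint angles; "joint_velocities": joint speeds; "tau": joint torques, N m; "position": TCP position; "ee_rot": TCP orientation; "ft_force": force on the tool from outside, world axes, zero at the start; "torque": the same for the moment, N m; "grip_width": opening from 0.0 (shut) to 1.0 (fully open); "grasp_force": force on a finger pad.
Only numpy, scipy, OpenCV 4.12 (cv2) and the standard library are available. Lean on these libraries where they do the work, as an engineer would, in place of code of your own. Each camera call takes 0.05 s, during which the arm holds its last target. There are 200 camera calls.

## Working session

There is one attempt and no reset: what is moved stays moved. The work goes in short steps, Python scripts to look and compute and a shell command to move; the robot and the scene stay as the last step left them, time stands still between calls to the robot, and variables do not carry over. Pictures are saved under pics/ and viewed, at most 10 in all, crops included, and the job is handed in when it is done.

```bash
mkdir -p pics; python3 - <<'E'
from workcell import manip
import cv2,numpy as np
o=manip.get_obs();print(o['clock'],o['position'],o['ee_rot'],o['grip_width'])
for n in("top","side"):
    p,d=manip.camera(n);cv2.imwrite(f"pics/{n}1.png",p);np.savez(f"{n}1.npz",p=p,d=d)
    c=manip.camera_params(n);print(n,c)
E
```

```text
0.0 [0.27718706 0.5596942  0.19400734] [ 2.27900138e-01  9.73684243e-01 -7.08896022e-04 -1.39535885e-04] 0.9987661211182732
top {'intrinsics': array([[421.18151924,   0.        , 260.29094266],
       [  0.        , 421.18151924, 186.40823046],
       [  0.        ,   0.        ,   1.        ]]), 'dist_coeffs': array([0.00694505, 0.        , 0.        , 0.        , 0.        ]), 'R': array([[ 0.02843436, -0.99943246,  0.01806205],
       [-0.98893676, -0.0307583 , -0.1451138 ],
       [ 0.145587  , -0.013736  , -0.98925009]]), 't': array([-0.00960476,  0.55141686,  0.94464504])}
side {'intrinsics': array([[427.84792624,   0.        , 257.90310016],
       [  0.        , 427.84792624, 194.31846522],
       [  0.        ,   0.        ,   1.        ]]), 'dist_coeffs': array([-0.13565591,  0.        ,  0.        ,  0.        ,  0.        ]), 'R': array([[ 0.92355929, -0.38322117, -0.01340777],
       [-0.21385454, -0.48573438, -0.84754253],
       [ 0.31828363,  0.78562309, -0.53055809]]), 't': array([-0.50098417,  0.17332217,  0.9040969 ])}
```

View pics/top1.png

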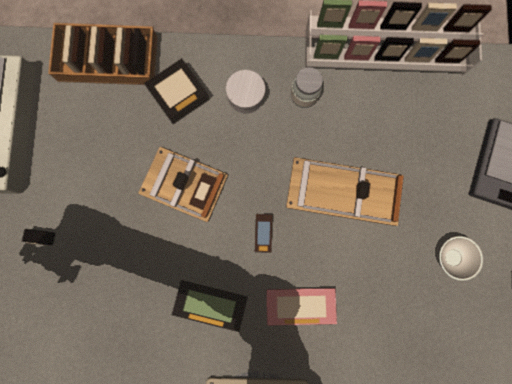

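The longer jig is on the right: its bed spans columns 288–404, with the brown wall at about (398,200), the metal stop at about (304,185), and the black grip at (363,190). The short jig is on the left at about (185,183).

```bash
cat > h.py <<'E'
import numpy as np,cv2
def ray(c,uv,z):
    uv=np.asarray(uv,float).reshape(-1,1,2)
    n=cv2.undistortPoints(uv,c["intrinsics"],c["dist_coeffs"])[:,0]
    d=np.c_[n,np.ones(len(n))]@c["R"]; C=-c["R"].T@c["t"]
    return C+d*((z-C[2])/d[:,2])[:,None]
E
python3 - <<'E'
from h import *
from workcell import manip
c=manip.camera_params("top");f=np.load("top1.npz");p=f["p"];d=f["d"]
print(d[190,363],d[185,335])
hsv=cv2.cvtColor(p,cv2.COLOR_BGR2HSV)
roi=np.zeros(p.shape[:2],np.uint8);roi[150:232,280:412]=1
# black grip
m=((hsv[...,2]<45)&(roi>0)).astype(np.uint8)
n,l,s,ce=cv2.connectedComponentsWithStats(m)
for i in range(1,n):
    if s[i,4]>30: print("blk",s[i],ce[i],ray(c,ce[i],.08))
# bed: wood colour + bright metal
m=((hsv[...,2]>110)&(roi>0)|((hsv[...,1]>90)&(hsv[...,2]>60)&(roi>0))).astype(np.uint8)
m=cv2.morphologyEx(m,cv2.MORPH_CLOSE,np.ones((9,9)))
cs,_=cv2.findContours(m,0,2);k=max(cs,key=cv2.contourArea)
w=ray(c,k.reshape(-1,2),.014)[:,:2].astype(np.float32)
print("bed",cv2.minAreaRect(w))
b=cv2.boxPoints(cv2.minAreaRect(w));print(b)
# metal: low saturation bright
m=((hsv[...,1]<60)&(hsv[...,2]>120)&(roi>0)).astype(np.uint8)
n,l,s,ce=cv2.connectedComponentsWithStats(m)
for i in range(1,n):
    if s[i,4]>40: 
        pts=np.argwhere(l==i)[:,::-1]
        for z in (.028,.04): print("metal",z,s[i],cv2.minAreaRect(ray(c,pts,z)[:,:2].astype(np.float32)))
v=cv2.resize(p[145:240,275:420],None,fx=5,fy=5);cv2.imwrite("pics/crop1.png",v)
E
```

```text
0.9503702 1.0146449
blk [357 182  12  16 136] [362.27941176 189.72794118] [[ 0.54520647 -0.2222303   0.08      ]]
bed ((0.5534690618515015, -0.201400488615036), (0.1972145289182663, 0.3223048150539398), 1.68817138671875)
[[ 0.45015708 -0.04322299]
 [ 0.4596521  -0.36538792]
 [ 0.6567811  -0.35957798]
 [ 0.64728606 -0.03741306]]
metal 0.028 [ 280  150  132   82 4772] ((0.5514205098152161, -0.19829873740673065), (0.19446364045143127, 0.31780806183815), 1.691840648651123)
metal 0.04 [ 280  150  132   82 4772] ((0.5496768355369568, -0.1956396847963333), (0.19209828972816467, 0.3139433264732361), 1.6919660568237305)
metal 0.028 [298 161  61  55 458] ((0.5556403398513794, -0.154789000749588), (0.1333228349685669, 0.11167548596858978), 82.23246002197266)
metal 0.04 [298 161  61  55 458] ((0.5538455247879028, -0.15265914797782898), (0.13170140981674194, 0.11031726747751236), 82.23242950439453)
metal 0.028 [355 198  36  24 156] ((0.5065966248512268, -0.2609335482120514), (0.08535785973072052, 0.042708802968263626), 82.61012268066406)
metal 0.04 [355 198  36  24 156] ((0.505398154258728, -0.2575126886367798), (0.08431975543498993, 0.042189374566078186), 82.610107421875)
```

View pics/crop1.png

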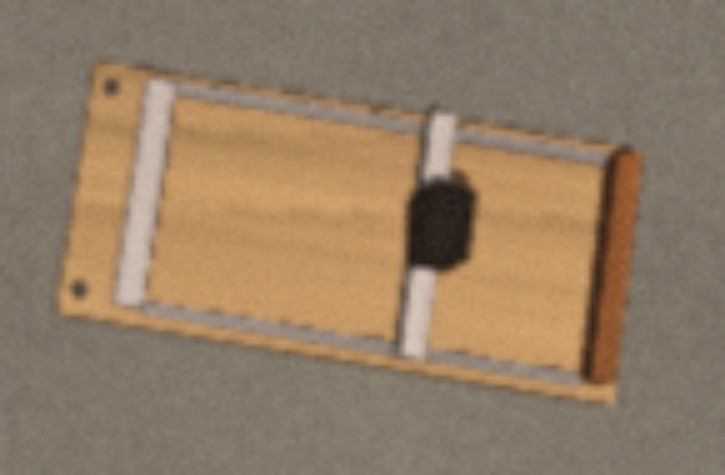

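View pics/side1.png

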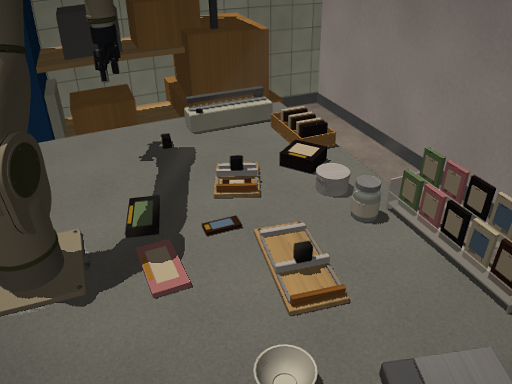

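Crop: bed corners are at about (294.6,157.6), (287,207.4) and (397.4,225.4). The fence ends are at (363.4,167.6) and (357.4,216), and the stop ends at (307,162) and (301,206). In the side view nothing stands between the jig and the arm's path; the tall objects (bottle, rack) are farther out.

```bash
cat >> h.py <<'E'
def R2(o):
    from scipy.spatial.transform import Rotation as R
    return R.from_quat(o["ee_rot"]).as_matrix()
E
python3 - <<'E'
from h import *
from workcell import manip
c=manip.camera_params("top");o=manip.get_obs()
q=lambda P,z:ray(c,np.array(P)/5+[275,145],z)[:,:2]
B=q([(98,63),(60,312),(612,402)],.014);F=q([(442,113),(412,355)],.04);S=q([(160,82),(129,305)],.028)
print("bed",B,np.linalg.norm(B[0]-B[1]),np.linalg.norm(B[2]-B[1]))
y=(B[1]-B[2]);y/=np.linalg.norm(y);x=np.array([y[1],-y[0]])
xf=F[0]-F[1];print("fence",F.mean(0),np.linalg.norm(xf),"yaw bed",np.degrees(np.arctan2(-y[0],y[1])),"yaw fence",np.degrees(np.arctan2(xf[1],xf[0])))
print("stop",S.mean(0),"along y",(S.mean(0)-F.mean(0))@y)
M=R2(o);print(M)
print("tool delta to fence mid",M.T@np.r_[F.mean(0)-o["position"][:2],0])
print("yaw of tool y",np.degrees(np.arctan2(M[1,1],M[0,1])),"slide dir",np.degrees(np.arctan2(y[1],y[0])))
E
```

```text
bed [[ 0.62863284 -0.07487378]
 [ 0.50669178 -0.05873002]
 [ 0.47166406 -0.32266678]] 0.12300504680882449 0.26625093264273947
fence [ 0.54652413 -0.22821511] 0.11592609863550138 yaw bed -7.559694099689365 yaw fence -7.346743920944524
stop [ 0.56341297 -0.09675299] along y 0.1325413766713675
[[-8.96170685e-01  4.43709192e-01 -5.05523097e-04]
 [ 4.43709479e-01  8.96170000e-01 -1.10895109e-03]
 [-3.90171575e-05 -1.21811485e-03 -9.99999257e-01]]
tool delta to fence mid [-0.59102843 -0.58666429  0.00073769]
yaw of tool y 63.65919614298565 slide dir 82.44030590031065
```

The measured bed is 123 x 266 mm against 125 x 270 given, and its yaw is -7.5°. The grip is at (0.547, -0.228). I'll turn the tool by -18.8°, then travel x -0.371 and y -0.746 in the tool frame.

```bash
python3 -m creep '{"slide":[[0,0,0],[0,0,0],[-0.0265,-0.0533,0],[-0.0265,-0.0533,0],[-0.0265,-0.0533,0],[-0.0265,-0.0533,0],[-0.0265,-0.0533,0],[-0.0265,-0.0533,0]],"twist":[-9.4,-9.4,0,0,0,0,0,0]}' 100 30
python3 -m creep '{"slide":[[-0.0265,-0.0533,0],[-0.0265,-0.0533,0],[-0.0265,-0.0533,0],[-0.0265,-0.0533,0],[-0.0265,-0.0533,0],[-0.0265,-0.0533,0],[-0.0265,-0.0533,0],[-0.0265,-0.0533,0]],"twist":[0,0,0,0,0,0,0,0]}'
python3 - <<'E'
from h import *
from workcell import manip
M=None;c=manip.camera_params("wrist");p,d=manip.camera("wrist");o=manip.get_obs()
np.savez("w1.npz",p=p,d=d,**{k:c[k] for k in c});cv2.imwrite("pics/w1.png",p)
M=R2(o);print(o["clock"],o["position"],M,M.T@(np.r_[.5465,-.228,.05]-o["position"]),np.degrees(np.arctan2(M[1,1],M[0,1])))
E
```

```text
clock: 1.1
position: [0.3932, 0.2202, 0.1947]
ee_rot: [0.066, 0.998, 0.0, -0.0]
ft_force: [1.4, 0.6, -0.8]
grip_width: 1.0
grasp_force: 0.0
clock: 2.1
position: [0.5476, -0.2298, 0.1946]
ee_rot: [0.065, 0.998, 0.0, 0.0]
ft_force: [1.3, -0.0, -0.3]
grip_width: 1.002
grasp_force: 0.0
2.15 [ 0.54706478 -0.23792435  0.19380839] [[-9.90594690e-01  1.36824424e-01 -1.11261255e-03]
 [ 1.36828144e-01  9.90583993e-01 -4.62725212e-03]
 [ 4.69015078e-04 -4.73596808e-03 -9.99988675e-01]] [0.00184995 0.0104347  0.14376147] 82.13578051061481
```

View pics/w1.png

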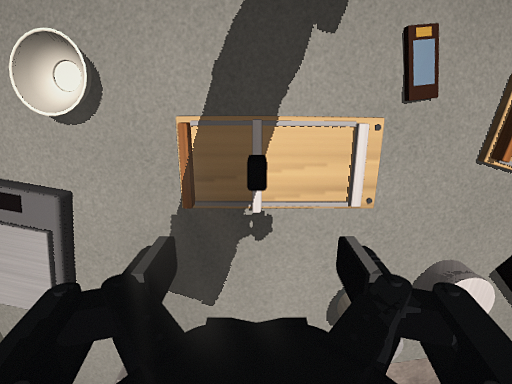

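The wrist view shows the grip at about (257,173), in line with the fingers' centre plane, and the jig lies square to the tool. The arm was still settling, so I'll take one settled measurement.

```bash
python3 -m creep '{"slide":[[0,0,0],[0,0,0]],"twist":[0,0]}'
python3 - <<'E'
from h import *
from workcell import manip
o=manip.get_obs();c=manip.camera_params("wrist");p,d=manip.camera("wrist");M=R2(o)
g=cv2.cvtColor(p,cv2.COLOR_BGR2HSV)[...,2]
m=(g<30).astype(np.uint8);m[:110]=0;m[215:]=0;m[:,:200]=0;m[:,345:]=0
n,l,s,ce=cv2.connectedComponentsWithStats(m);i=1+np.argmax(s[1:,4])
print(s[i],ce[i],o["position"],d[int(ce[i][1]),int(ce[i][0])])
x0,y0,w,h=s[i][:4]
k=np.argwhere(l==i)[:,::-1]
zc=d[k[:,1],k[:,0]];top=k[zc<zc[zc>0].min()+.008];
W=ray(c,top,.08);print(cv2.minAreaRect(W[:,:2].astype(np.float32)));
u,v=ce[i];r=ray(c,[(u,v)],.08)[0];C=-c["R"].T@c["t"];print("depth exp",(c["R"]@r+c["t"])[2])
a=np.array(cv2.minAreaRect(W[:,:2].astype(np.float32))[0]);print(M.T@(np.r_[a,.05]-o["position"]),np.degrees(np.arctan2(M[1,1],M[0,1])))
E
```

```text
clock: 2.4
position: [0.5471, -0.2271, 0.1945]
ee_rot: [0.065, 0.998, 0.0, -0.0]
ft_force: [0.5, 0.3, -0.1]
grip_width: 1.001
grasp_force: 0.0
[245 156  19  35 643] [253.99844479 173.16951788] [ 0.54714367 -0.22713251  0.19448476] 0.30015877
((0.5432950854301453, -0.2282986044883728), (0.019899655133485794, 0.03498540446162224), 82.88118743896484)
depth exp 0.30242649810459044
[ 0.00358027 -0.00177464  0.14448546] 82.5238370226301
```

The wrist measurement gives a top of 20 x 35 mm (22 x 36 given) at (0.543, -0.228), 3 mm from the top-camera result. I'll descend, grip and let the fingers close.

```bash
python3 -m creep '{"slide":[[0.002,-0.002,0.04],[0,0,0.04],[0,0,0.035],[0,0,0.02],[0,0,0.0095],[0,0,0],[0,0,0]],"twist":[0,0,0,0,0,0,0]}' 100 30
python3 -m creep '{"slide":[[0,0,0],[0,0,0],[0,0,0],[0,0,0],[0,0,0],[0,0,0]],"twist":[0,0,0,0,0,0]}' 0 25
```

```text
clock: 3.32
position: [0.5457, -0.2303, 0.0515]
ee_rot: [0.066, 0.998, -0.0, 0.001]
ft_force: [-0.4, 0.2, 0.4]
grip_width: 0.999
grasp_force: 0.0
clock: 4.08
position: [0.5449, -0.23, 0.0502]
ee_rot: [0.066, 0.998, 0.0, -0.0]
ft_force: [0.4, 0.1, 1.0]
grip_width: -0.001
grasp_force: 0.0
```

The fingers shut completely with no grasp force, so the grip isn't between them. I'll look again.

```bash
python3 - <<'E'
from h import *
from workcell import manip
a,_=manip.camera("top");b,_=manip.camera("side");w,_=manip.camera("wrist")
v=np.hstack([cv2.resize(a[130:250,260:430],(425,300)),cv2.resize(b[180:320,220:380],(343,300))])
v2=np.zeros((600,768,3),np.uint8);v2[:300]=v;v2[300:,:400]=cv2.resize(w,(400,300))
cv2.imwrite("pics/c2.png",v2);print(manip.get_obs()["grip_width"])
E
```

```text
-0.00016224161946313203
```

View pics/c2.png

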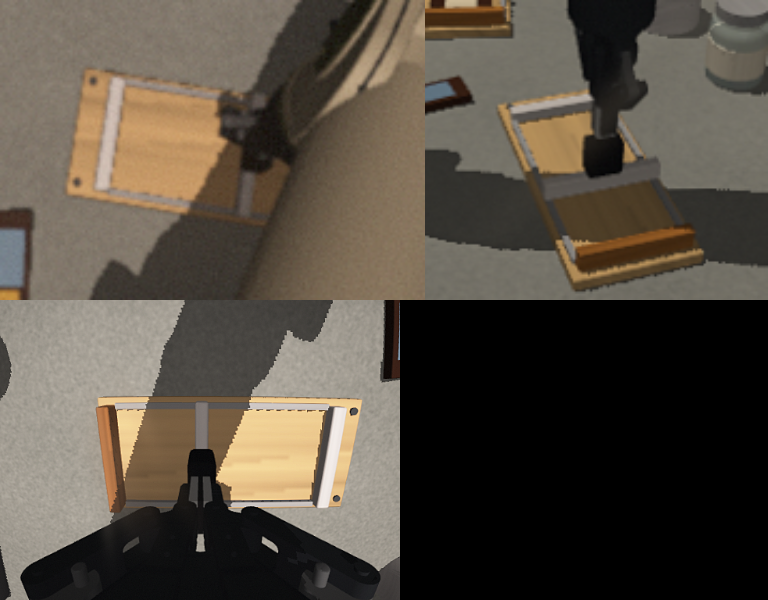

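The fingers look almost shut, and in the wrist view they sit just below the grip block (grip at about (201,463), pads at about (203,490) in the mosaic). I'll project the TCP and the grip into the wrist view and look closer.

```bash
python3 - <<'E'
from h import *
from workcell import manip
o=manip.get_obs();c=manip.camera_params("wrist");w,d=manip.camera("wrist");s,ds=manip.camera("side");cs=manip.camera_params("side")
M=R2(o);P=o["position"];print(P,o["grip_width"],o["grasp_force"],"cam",-c["R"].T@c["t"])
G=[P,P-M[:,2]*.019]
for n,cc in(("w",c),("s",cs)):
    print(n,cv2.projectPoints(np.array(G+[[.5435,-.2283,.08],[.5435,-.2283,.04]]),cv2.Rodrigues(cc["R"])[0],cc["t"],cc["intrinsics"],cc["dist_coeffs"])[0][:,0])
print("depth rows",[(v,float(d[v,257].round(3))) for v in range(180,260,6)])
A=cv2.resize(w[150:310,190:330],(437,500));B=cv2.resize(s[205:285,270:325],(344,500));A=cv2.convertScaleAbs(A,alpha=2.5);B=cv2.convertScaleAbs(B,alpha=2)
cv2.imwrite("pics/c3.png",np.hstack([A,B]))
E
```

```text
[ 0.54491436 -0.23001971  0.05024802] -0.00016224161946313203 0.0 cam [ 0.4729959  -0.21974886  0.23122738]
w [[255.19059922 216.6374094 ]
 [255.08490947 227.73634471]
 [257.54381067 232.61714886]
 [257.28962497 209.40530541]]
s [[301.84342374 255.97157648]
 [302.25985354 248.75140695]
 [301.47452767 244.2694656 ]
 [300.62631696 259.47162187]]
depth rows [(180, 0.1940000057220459), (186, 0.19599999487400055), (192, 0.1889999955892563), (198, 0.17800000309944153), (204, 0.16699999570846558), (210, 0.1599999964237213), (216, 0.16099999845027924), (222, 0.16099999845027924), (228, 0.14800000190734863), (234, 0.14000000059604645), (240, 0.13500000536441803), (246, 0.12700000405311584), (252, 0.12200000137090683), (258, 0.11900000274181366)]
```

View pics/c3.png

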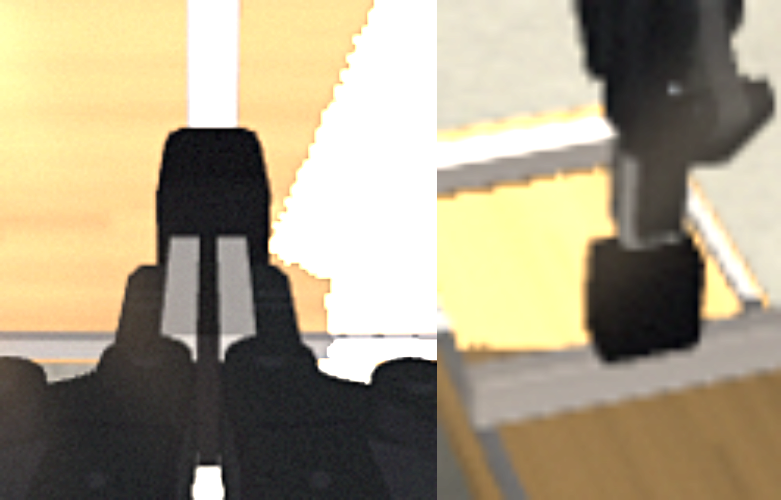

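The finger tips appear to end at the top of the grip, although the TCP reads z = 0.05. I'll get the fingers' real 3D position from the depth images.

```bash
python3 - <<'E'
from h import *
from workcell import manip
def dep(c,d,uv):
    n=cv2.undistortPoints(np.array([[uv]],float),c["intrinsics"],c["dist_coeffs"])[0,0];z=d[uv[1],uv[0]]
    return (c["R"].T@(np.r_[n,1]*z-c["t"])).round(3)
for n,L in(("wrist",[(249,r) for r in (196,206,214,220,224,228,232,238,246,252)]+[(257,r) for r in (206,214,220,224,228,232,238)]+[(265,r) for r in (220,224,228,232,238)]),("side",[(303,r) for r in (225,230,235,240,243,246,250,256)])):
    c=manip.camera_params(n);p,d=manip.camera(n)
    for uv in L: print(n,uv,dep(c,d,uv),p[uv[1],uv[0]])
o=manip.get_obs();print(o["joint_pos"],o["ft_force"])
E
```

```text
wrist (249, 196) [ 0.527 -0.232  0.058] [8 7 7]
wrist (249, 206) [ 0.527 -0.231  0.078] [10  6  8]
wrist (249, 214) [ 0.53  -0.232  0.082] [14 12 12]
wrist (249, 220) [ 0.534 -0.232  0.081] [11 10  9]
wrist (249, 224) [ 0.536 -0.232  0.082] [6 5 6]
wrist (249, 228) [ 0.533 -0.232  0.095] [66 67 69]
wrist (249, 232) [ 0.534 -0.232  0.099] [65 65 68]
wrist (249, 238) [ 0.533 -0.231  0.108] [64 65 68]
wrist (249, 246) [ 0.533 -0.231  0.116] [62 64 66]
wrist (249, 252) [ 0.533 -0.231  0.122] [64 65 68]
wrist (257, 206) [ 0.527 -0.226  0.078] [6 7 8]
wrist (257, 214) [ 0.531 -0.227  0.082] [11  9 10]
wrist (257, 220) [ 0.534 -0.227  0.082] [16 14 14]
wrist (257, 224) [ 0.537 -0.228  0.082] [17 13 13]
wrist (257, 228) [ 0.534 -0.227  0.096] [12 11 11]
wrist (257, 232) [ 0.534 -0.227  0.1  ] [9 8 8]
wrist (257, 238) [ 0.533 -0.227  0.108] [10 10 12]
wrist (265, 220) [ 0.535 -0.223  0.082] [13 10 11]
wrist (265, 224) [ 0.538 -0.223  0.082] [11  8  8]
wrist (265, 228) [ 0.534 -0.223  0.095] [64 64 67]
wrist (265, 232) [ 0.534 -0.223  0.1  ] [65 66 67]
wrist (265, 238) [ 0.534 -0.223  0.107] [64 67 68]
side (303, 225) [ 0.536 -0.244  0.141] [25 26 29]
side (303, 230) [ 0.53  -0.256  0.139] [29 32 36]
side (303, 235) [ 0.538 -0.242  0.115] [31 36 39]
side (303, 240) [ 0.537 -0.245  0.105] [28 32 34]
side (303, 243) [ 0.54  -0.241  0.094] [37 41 42]
side (303, 246) [ 0.543 -0.235  0.081] [15 19 21]
side (303, 250) [ 0.539 -0.243  0.078] [14 15 16]
side (303, 256) [ 0.541 -0.241  0.06 ] [9 9 8]
[-0.15169086  0.42537935  0.58894307  1.74343697 -0.26698792  1.05355741
  1.96851267] [ 0.25832519  0.62958861 -0.08969222]
```

Both cameras put the shut finger tips at z ≈ 0.093, about 43 mm above what the TCP reading implies. The fingers therefore closed about 11 mm above the grip, although x and y match (finger centre at about (0.544, -0.2275)). I'll open, go down 35 mm and close again; by these depths that still keeps the hand's linkage above the grip's top.

```bash
python3 -m creep '{"slide":[[0,0,0],[0,0,0],[0,0,0],[0,0,0],[0,0,0],[0,0,0]],"twist":[0,0,0,0,0,0]}' 100 25
python3 -m creep '{"slide":[[0,0,0.01],[0,0,0.01],[0,0,0.01],[0,0,0.005],[0,0,0],[0,0,0]],"twist":[0,0,0,0,0,0]}'
python3 -m creep '{"slide":[[0,0,0],[0,0,0],[0,0,0],[0,0,0],[0,0,0],[0,0,0]],"twist":[0,0,0,0,0,0]}' 0 25
```

```text
clock: 5.18
position: [0.5449, -0.2301, 0.0503]
ee_rot: [0.066, 0.998, 0.0, -0.0]
ft_force: [0.1, -0.0, -0.5]
grip_width: 0.999
grasp_force: 0.0
clock: 5.92
position: [0.5451, -0.2302, 0.0155]
ee_rot: [0.066, 0.998, -0.0, 0.0]
ft_force: [-0.1, 0.1, 0.5]
grip_width: 1.0
grasp_force: 0.0
clock: 6.68
position: [0.545, -0.23, 0.0154]
ee_rot: [0.066, 0.998, 0.0, 0.0]
ft_force: [-1.2, 0.4, 2.9]
grip_width: 0.251
grasp_force: 28.6
```

It's gripped: opening 21 mm, 28.6 N. Next I slide it along tool y, with the last part slow.

```bash
python3 -m creep '{"slide":[[0,0.01,0],[0,0.02,0],[0,0.02,0],[0,0.02,0],[0,0.02,0],[0,0.014,0],[0,0.004,0],[0,0,0]],"twist":[0,0,0,0,0,0,0,0]}'
python3 -m creep '{"slide":[[0,0.002,0],[0,0.002,0],[0,0.002,0],[0,0,0]],"twist":[0,0,0,0]}'
python3 -m creep '{"slide":[[0,0.002,0],[0,0.002,0],[0,0,0]],"twist":[0,0,0]}'
```

```text
clock: 7.68
position: [0.5595, -0.1224, 0.0154]
ee_rot: [0.066, 0.998, 0.0, 0.0]
ft_force: [0.8, 2.3, 2.0]
grip_width: 0.253
grasp_force: 28.7
clock: 8.18
position: [0.5602, -0.117, 0.0154]
ee_rot: [0.066, 0.998, 0.0, 0.0]
ft_force: [2.6, -0.8, 3.0]
grip_width: 0.254
grasp_force: 28.6
clock: 8.55
position: [0.5607, -0.1127, 0.0154]
ee_rot: [0.066, 0.998, 0.0, 0.0]
ft_force: [4.3, -1.5, 2.9]
grip_width: 0.249
grasp_force: 28.7
```

```bash
python3 -m creep '{"slide":[[0,0.0015,0],[0,0.0015,0],[0,0,0]],"twist":[0,0,0]}'
python3 -m creep '{"slide":[[0,0.0015,0],[0,0.0015,0],[0,0,0]],"twist":[0,0,0]}'
```

```text
clock: 8.93
position: [0.5611, -0.1099, 0.0154]
ee_rot: [0.066, 0.998, 0.0, 0.0]
ft_force: [5.1, -1.8, 4.1]
grip_width: 0.253
grasp_force: 28.7
clock: 9.3
position: [0.5611, -0.1098, 0.0154]
ee_rot: [0.067, 0.998, -0.001, 0.0]
ft_force: [4.6, -10.7, 1.4]
grip_width: 0.251
grasp_force: 28.4
```

Motion stopped at y = -0.1098 with -10.7 N reaction, so the fence is against the stop. I'll press slightly more, release, retreat upward and check.

```bash
python3 -m creep '{"slide":[[0,0.0015,0],[0,0,0]],"twist":[0,0]}'
python3 -m creep '{"slide":[[0,0,0],[0,0,0],[0,0,0],[0,0,0],[0,0,0],[0,0,0]],"twist":[0,0,0,0,0,0]}' 100
python3 -m creep '{"slide":[[0,0,-0.02],[0,0,-0.04],[0,0,-0.05],[0,0,-0.05],[0,-0.06,0],[0,-0.06,0],[0,-0.06,0],[0,0,0]],"twist":[0,0,0,0,0,0,0,0]}'
python3 - <<'E'
from h import *
from workcell import manip
p,_=manip.camera("top");q,_=manip.camera("wrist");s,_=manip.camera("side")
v=np.zeros((600,768,3),np.uint8);v[:300]=np.hstack([cv2.resize(p[130:250,260:430],(425,300)),cv2.resize(s[180:320,220:380],(343,300))]);v[300:,:400]=cv2.resize(q,(400,300))
cv2.imwrite("pics/end.png",v)
E
```

```text
clock: 9.55
position: [0.5611, -0.1098, 0.0154]
ee_rot: [0.067, 0.998, -0.002, 0.0]
ft_force: [4.8, -14.0, 1.0]
grip_width: 0.254
grasp_force: 28.3
clock: 10.3
position: [0.5614, -0.1056, 0.0153]
ee_rot: [0.066, 0.998, 0.0, -0.0]
ft_force: [0.3, 0.3, 0.4]
grip_width: 1.001
grasp_force: 0.0
clock: 11.3
position: [0.5351, -0.2904, 0.1771]
ee_rot: [0.07, 0.998, -0.001, 0.0]
ft_force: [-0.7, 0.6, 0.3]
grip_width: 1.0
grasp_force: 0.0
```

View pics/end.png

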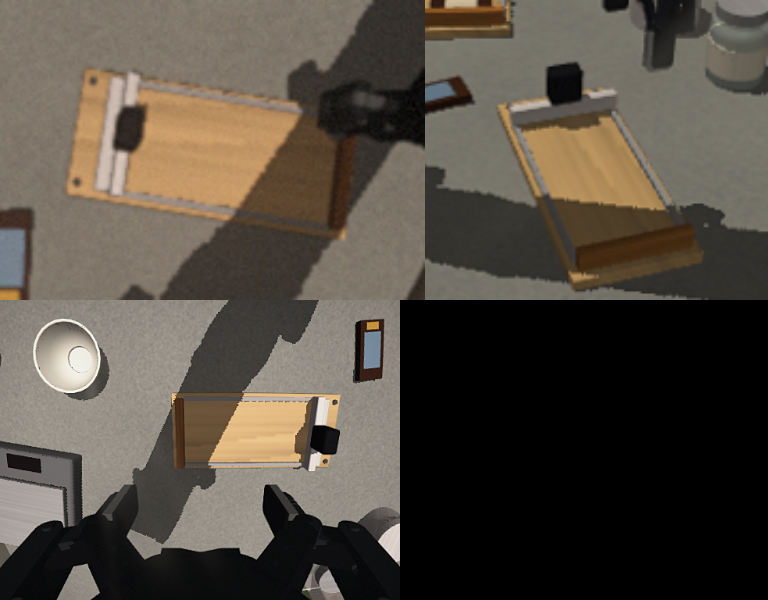

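The fence (grip at (130,128) in the top crop) lies flush against the end stop in all three views. The gripper is clear of everything.

```bash
python3 -m creep '{"slide":[[0,0,0],[0,0,0]],"twist":[0,0]}'; python3 -c "
from workcell import manip
print(manip.hand_in())"
```

```text
clock: 11.7
position: [0.5382, -0.2829, 0.1754]
ee_rot: [0.065, 0.998, 0.0, 0.0]
ft_force: [0.2, -0.3, -0.0]
grip_width: 1.002
grasp_force: 0.0
the job is handed in; nothing more can be done
None
```

The long jig's fence is fully home against the metal end stop and released, the short jig's fence was never touched, and I handed the job in at 11.7 s; the first grasp closed about 11 mm above the grip because the fingertips stood about 43 mm higher than the TCP reading, and the second, 35 mm lower, held.

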